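# Box up the key-ring guitars in a snap-lid tub

## Robot

A 6-joint arm with a two-finger parallel gripper is mounted at the origin on the work surface. World frame = base frame: x ahead of the robot, y to its left, z up, the work surface at z = 0. Lengths are in m, angles in rad, forces in N, time in s.
With the tool pointing down it reaches from about 0.25 to 0.725 m from the base axis. Payload 9.7 kg.
Tool frame: the origin (TCP) lies at the very end of the fingers, on their centre line; the grasp point (between the pads) lies 19 mm behind it; z points along the fingers, y is the line along which they close (so a half turn about z gives the same grasp; the last joint's range is limited). The gripper opens to 85 mm and grips with 20 to 120 N. Pads are 22 mm wide; open, the fingers measure 114 mm over their backs; the gripper's body (76 mm by 85 mm) begins 54 mm behind the grasp point. The pads swing forward as they close: fully open they stand 13 mm farther back than shut.
Start: joints at [0, 0.087, 0.176, 1.66, 0, 1.571], TCP at [0.55, -0, 0.231] pointing down, gripper open.
Joint ranges: [-3.13, 3.13], [-0.85, 1.81], [-1.15, 1.24], [-2.2, 2.28], [-1.44, 1.52], [-3.14, 3.14]. Speed limits (rad/s): [2.22, 2.22, 2.57, 3.14, 3.14, 3.14].

## Interface

Orientations are given as [roll, pitch, yaw] about the fixed x, y, z axes, in that order (R = Rz(yaw) Ry(pitch) Rx(roll)).
In Python, from bench import bot gives the robot as it stands. The module is installed in compiled form; this text tells all that it offers.
- The arm moves only by the tool play_rows, never from a script. Its argument "increments" is a list of rows, each a list of 3 entries, a list of its own where there are three numbers: the opening, from 0 (shut) to 1 (fully open), then the shift along the tool's x, y, z in m, then the turn about the tool's z in units of 6 degrees (1.0 is 6 degrees). A call has 1 to 10 rows; each row is the pose to reach, as a shift and turn from the pose commanded when the call began, along the tool's axes at that moment; what a row does not reach only later rows make up. A row lasts 1/8 s, in which the tool goes at most 62.5 mm and 10.7 degrees, less where a joint would pass 70% of its speed; a pose out of reach is approached as far as the arm can. A call with a gripper value outside its range is refused whole. The fingers move at their own pace and stop on an object; the grip force is fixed at half the most. Time passes only in rows, so rows that repeat a pose let the fingers close. It gives the time, the measured TCP pose, the force, the opening and the grip force at its end, in the units of the state.
- bot.sense(): the state, without advancing time (a new reading comes with each control period).
- bot.get_image(name): name is "scene" or "side" or "wrist"; returns the picture (400x640x3 uint8, red, green, blue); there is no depth.
- bot.calibration(name): a dict with "fx", "fy", "cx", "cy" (pixels), "R" (3x3) and "t" (3): a world point X has camera coordinates R X + t. Camera axes: x right, y down, z forward; pixel columns grow to the right and rows downward; lengths in m; the calibration is good to about 2 mm. A picture is of the moment at which its call begins: read the wrist's pose just before it. calibration takes no time and is no camera call; for the wrist camera it gives the pose at the moment of the call.
- bot.close_job(): hands the job in; it is judged then, once.
Trained networks look in the newest picture that a camera, given by its name, has taken for a name from the list of things; names that differ only in an ending like _2 or _b are one class to them, and where a whole thing is asked for, a point or a joint stands for the part that bears it (a point fixed in the world has none). Each returns a list of dicts, best first, with "confidence" (0 to 1); they miss things now and then, are a little off and sometimes report something else, mostly with a low value. They report only what shows in the picture. A call takes as long as a camera call.
- bot.trace(camera, target): "pixels" (400x640 bool, what is visible of it).
- bot.tip_of(camera, target): "point" ([x, y, z] in m, in world coordinates, good to about 4 mm: a listed point, or the origin of a listed thing).
The state is a dict: "t": time; "joints": joint angles; "qd": joint speeds; "tau": joint torques, N m; "ee_pos": TCP position; "eef_rot": TCP orientation; "ft_force": force on the tool from outside, world axes, zero at the start; "moment": the same for the moment, N m; "width": finger opening in m; "gripper_force": force on a finger pad.
Only numpy, scipy, OpenCV 4.12 (cv2) and the standard library are available. Lean on these libraries where they do the work, as an engineer would, in place of code of your own. Each camera call takes 0.05 s, during which the arm holds its last target. There are 200 camera calls.

## Task

The white gift tub is wanted for an order, but a guitar blank is lying across its mouth and a sanding block was left inside: first lay the blank flat on the pine block, then put the sanding block back in its little wooden tray. Next put every finished key-ring guitar from the plywood drying board into the tub, and only then close it: the lids on the card sheet look alike but just one of them snaps onto this tub, so try them until one does and press it fully home. Lay any lid that does not fit back down flat, knob up, on the card sheet or bench, leave the tub standing upright, and do not knock over or push about the jars, the tin, the tape roll or the eraser.

Things in the scene. Friction and masses are not known exactly. Their poses are not given: they have to be found in the camera images.
- tub: loose round white plastic tub standing in the middle of the work area, 80 mm high, 95 mm across outside, 86 mm inside, floor 4 mm thick, 0.24 to 0.4 kg empty. Origin: centre of its underside, z up. Four small sprung catch ridges stand 4 mm out from its outer wall, 6 mm below the rim, level with the inner wall inside
- tub_rim (a point): centre of the tub's mouth, 80 mm above its underside. The fitting lid, set down centred (within 1.5 mm; its turn about z is free), rests on the ridges with its lower edge about 4 mm below this point; pressed straight down with some 10 to 18 N it snaps and sinks to 11 mm below it. A lid that does not fit stops with its lower edge level with this point however hard it is pressed
- guitar: unpainted wooden guitar blank, 238 mm long, 16 mm thick, 0.1 to 0.2 kg, at first lying across the tub's mouth. Origin: underside, in the waist, 6 mm from the centre of mass; x along the neck, z up. Waist 46 mm wide, straight from x = -11 to +14 mm; body x = -80 to +64 mm, up to 76 mm wide; neck 20 mm wide to +134 mm, head 30 mm wide to +158 mm
- pine_block: fixed flat pine painting block beyond the tub, 100 (x) by 220 (y) by 30 mm high. Origin: centre of its underside. The guitar blank goes on its top, 30 mm up, with its waist over the block, neck any way along it
- sanding_block: wooden sanding block, 60 (x) by 24 (y) by 50 (z) mm, 60 g, standing on the floor of the tub at the start (top 26 mm below the rim). Origin: centre of its underside. It can be gripped across its 24 mm
- sanding_tray: fixed shallow open wooden tray on the drying board, 100 (x) by 90 (y) by 20 mm high, walls and floor 4 mm. Origin: centre of its underside. Home of the sanding block, which fits in it any way round
- drying_board: fixed thin plywood board, 400 (x) by 250 (y) by 6 mm, to the left or the right of the tub; carries the key-ring guitars and the sanding tray. Origin: centre of its underside
- card_sheet: fixed stiff cardboard sheet of the same size, 6 mm thick, on the other side of the tub; carries the lids. Origin: centre of its underside
- mini1: finished wooden key-ring guitar (3 to 5 of the five are present), 64 mm long, 20 g, starting flat on the drying board. Origin: underside, halfway along; x along the neck, z up. Body a box from x = -32 to 0 mm, 26 mm wide, 10 mm thick; neck 9 mm wide, x = 0 to +32 mm, from 1 to 9 mm up
- mini2: finished wooden key-ring guitar (3 to 5 of the five are present), 64 mm long, 20 g, starting flat on the drying board. Origin: underside, halfway along; x along the neck, z up. Body a box from x = -32 to 0 mm, 26 mm wide, 10 mm thick; neck 9 mm wide, x = 0 to +32 mm, from 1 to 9 mm up
- mini3: finished wooden key-ring guitar (3 to 5 of the five are present), 64 mm long, 20 g, starting flat on the drying board. Origin: underside, halfway along; x along the neck, z up. Body a box from x = -32 to 0 mm, 26 mm wide, 10 mm thick; neck 9 mm wide, x = 0 to +32 mm, from 1 to 9 mm up
- mini4: finished wooden key-ring guitar (3 to 5 of the five are present), 64 mm long, 20 g, starting flat on the drying board. Origin: underside, halfway along; x along the neck, z up. Body a box from x = -32 to 0 mm, 26 mm wide, 10 mm thick; neck 9 mm wide, x = 0 to +32 mm, from 1 to 9 mm up
- mini5: finished wooden key-ring guitar (3 to 5 of the five are present), 64 mm long, 20 g, starting flat on the drying board. Origin: underside, halfway along; x along the neck, z up. Body a box from x = -32 to 0 mm, 26 mm wide, 10 mm thick; neck 9 mm wide, x = 0 to +32 mm, from 1 to 9 mm up
- lid_a: one of four look-alike white plastic snap lids, starting knob-up on the card sheet: 108 mm across, 16 mm high, central round knob 24 mm across from 16 to 41 mm above the origin. Origin: centre of its lower edge, z up. Exactly one of the four snaps onto the tub; the rest are too narrow inside. Which one it is cannot be seen from above, and which lies where changes between starts
- lid_b: one of four look-alike white plastic snap lids, starting knob-up on the card sheet: 108 mm across, 16 mm high, central round knob 24 mm across from 16 to 41 mm above the origin. Origin: centre of its lower edge, z up. Exactly one of the four snaps onto the tub; the rest are too narrow inside. Which one it is cannot be seen from above, and which lies where changes between starts
- lid_c: one of four look-alike white plastic snap lids, starting knob-up on the card sheet: 108 mm across, 16 mm high, central round knob 24 mm across from 16 to 41 mm above the origin. Origin: centre of its lower edge, z up. Exactly one of the four snaps onto the tub; the rest are too narrow inside. Which one it is cannot be seen from above, and which lies where changes between starts
- lid_d: one of four look-alike white plastic snap lids, starting knob-up on the card sheet: 108 mm across, 16 mm high, central round knob 24 mm across from 16 to 41 mm above the origin. Origin: centre of its lower edge, z up. Exactly one of the four snaps onto the tub; the rest are too narrow inside. Which one it is cannot be seen from above, and which lies where changes between starts
- jar_front: closed paint jar between the robot and the tub, 44 mm across, 55 mm high, bystander. Origin: centre of its underside
- jar_left: closed paint jar far left, 50 mm across, 65 mm high, bystander. Origin: centre of its underside
- jar_right: closed paint jar far right, 50 mm across, 65 mm high, bystander. Origin: centre of its underside
- tape_roll: roll of paper tape lying flat beside the key-ring guitars, 42 mm across, 15 mm high, bystander. Origin: centre of its underside
- eraser: white eraser, 40 by 18 by 12 mm, near the far end of the card sheet, bystander. Origin: centre of its underside
- wax_tin: flat closed steel tin on the card sheet by the lids, 50 mm across, 24 mm high, bystander. Origin: centre of its underside

How it is judged:
On the way, in this order (a step that is already met when the one before it is completed fails the run):
1. the guitar blank lies flat on the pine block (z of guitar in the frame of pine_block between 0.027 and 0.036 m and x of guitar in the frame of pine_block between -0.05 and 0.05 m and y of guitar in the frame of pine_block between -0.11 and 0.11 m and angle between guitar's own z axis and vertical below 0.12 rad), for 0.2 s.
2. the sanding block is in its tray (x of sanding_block in the frame of sanding_tray between -0.048 and 0.048 m and y of sanding_block in the frame of sanding_tray between -0.043 and 0.043 m and z of sanding_block in the frame of sanding_tray between -0.005 and 0.035 m), for 0.2 s.
3. every key-ring guitar is inside the tub (horizontal distance between each of mini1, mini2, mini3, mini4, mini5 and tub below 0.046 m and z of mini1 in the frame of tub between -0.002 and 0.08 m and z of mini2 in the frame of tub between -0.002 and 0.08 m and z of mini3 in the frame of tub between -0.002 and 0.08 m and z of mini4 in the frame of tub between -0.002 and 0.08 m and z of mini5 in the frame of tub between -0.002 and 0.08 m), for 0.2 s.
4. the fitting lid is snapped fully home on the tub (((horizontal distance between lid_a and tub below 0.005 m and angle between the z axis of lid_a and the z axis of tub, either way round below 0.05 rad and z of lid_a in the frame of tub between 0.061 and 0.071 m) or (horizontal distance between lid_b and tub below 0.005 m and angle between the z axis of lid_b and the z axis of tub, either way round below 0.05 rad and z of lid_b in the frame of tub between 0.061 and 0.071 m) or (horizontal distance between lid_c and tub below 0.005 m and angle between the z axis of lid_c and the z axis of tub, either way round below 0.05 rad and z of lid_c in the frame of tub between 0.061 and 0.071 m) or (horizontal distance between lid_d and tub below 0.005 m and angle between the z axis of lid_d and the z axis of tub, either way round below 0.05 rad and z of lid_d in the frame of tub between 0.061 and 0.071 m))), for 0.2 s.
At the end, for the whole second after the job is handed in: Blank flat (0.12 rad) on the pine block, its origin over it; sanding block in its tray; all key-ring guitars in the tub; fitting lid home (lower edge at most 71 mm above tub's underside, within 5 mm and 0.05 rad); tub upright; other lids flat, knob up, on sheet or bench; all at rest (all of step 1 and all of step 2 and all of step 3 and ((horizontal distance between lid_a and tub below 0.005 m and angle between the z axis of lid_a and the z axis of tub, either way round below 0.05 rad and z of lid_a in the frame of tub between 0.061 and 0.071 m) or (horizontal distance between lid_b and tub below 0.005 m and angle between the z axis of lid_b and the z axis of tub, either way round below 0.05 rad and z of lid_b in the frame of tub between 0.061 and 0.071 m) or (horizontal distance between lid_c and tub below 0.005 m and angle between the z axis of lid_c and the z axis of tub, either way round below 0.05 rad and z of lid_c in the frame of tub between 0.061 and 0.071 m) or (horizontal distance between lid_d and tub below 0.005 m and angle between the z axis of lid_d and the z axis of tub, either way round below 0.05 rad and z of lid_d in the frame of tub between 0.061 and 0.071 m)) and angle between tub's own z axis and vertical below 0.05 rad and height (world z) of tub below 0.012 m and ((height (world z) of lid_a below 0.02 m and angle between lid_a's own z axis and vertical below 0.15 rad) or (horizontal distance between lid_a and tub below 0.005 m and angle between the z axis of lid_a and the z axis of tub, either way round below 0.05 rad and z of lid_a in the frame of tub between 0.061 and 0.071 m)) and ((height (world z) of lid_b below 0.02 m and angle between lid_b's own z axis and vertical below 0.15 rad) or (horizontal distance between lid_b and tub below 0.005 m and angle between the z axis of lid_b and the z axis of tub, either way round below 0.05 rad and z of lid_b in the frame of tub between 0.061 and 0.071 m)) and ((height (world z) of lid_c below 0.02 m and angle between lid_c's own z axis and vertical below 0.15 rad) or (horizontal distance between lid_c and tub below 0.005 m and angle between the z axis of lid_c and the z axis of tub, either way round below 0.05 rad and z of lid_c in the frame of tub between 0.061 and 0.071 m)) and ((height (world z) of lid_d below 0.02 m and angle between lid_d's own z axis and vertical below 0.15 rad) or (horizontal distance between lid_d and tub below 0.005 m and angle between the z axis of lid_d and the z axis of tub, either way round below 0.05 rad and z of lid_d in the frame of tub between 0.061 and 0.071 m)) and linear speed of each of tub, guitar below 0.02 m/s); the robot touches nothing.
It fails at once if the tub is tipped over (angle between tub's own z axis and vertical above 0.6 rad).
It fails at once if a bystander (jar, tin, tape roll, eraser) is pushed more than 60 mm away (distance of any of jar_front, jar_left, jar_right, tape_roll, eraser, wax_tin from where it was at the start of the episode above 0.06 m).
It fails at once if a jar is knocked over (angle between any of jar_front, jar_left, jar_right's own z axis and vertical above 0.7 rad).
Of mini1, mini2, mini3, mini4, mini5 only 3 to 5 are there at a start; the rules pass over those that are not, and their reading is None.
At some moment in a run one of mini1, mini2, mini3, mini4, mini5 may be knocked a few centimetres aside while the robot is not near it.
Once in a run the grip may slacken for a moment while it holds something.
It also fails if it takes over 210 s, if anything falls off the work surface, if the arm or the gripper's body presses on something with over 40 N, if the wrist force passes 120 N, or if a joint passes its speed limit or range.

## Working session

There is one attempt and no reset: what is moved stays moved. The work goes in short steps, Python scripts to look and compute and a tool call to move; the robot and the scene stay as the last step left them, time stands still between calls to the robot, and variables do not carry over. Pictures are saved under pics/ and viewed, at most 14 in all, crops included, and the job is handed in when it is done.

Besides the shell and the picture viewer there is one more tool, called by a JSON object that holds its "name" and its "arguments", one argument or row to a line. play_rows: Moves the arm, as the interface text tells. Its arguments: {"type":"object","properties":{"increments":{"type":"array","items":{"type":"array"}}},"required":["increments"]}

```bash
mkdir -p pics; cat > h.py <<'E'
import numpy as np, cv2
from bench import bot
def snap(c,f=None):
    im=bot.get_image(c)
    if f: cv2.imwrite('pics/'+f,im[:,:,::-1])
    return im
def tips(c,names,k=4,mn=0.3):
    for n in names:
        r=bot.tip_of(c,n)
        print(c,n,[(np.round(d['point'],3).tolist(),round(d['confidence'],2)) for d in r[:k] if d['confidence']>mn])
def proj(c,X):
    K=bot.calibration(c);p=np.array(K['R'])@np.array(X)+np.array(K['t'])
    return K['fx']*p[0]/p[2]+K['cx'],K['fy']*p[1]/p[2]+K['cy']
def back(c,u,v,z):
    K=bot.calibration(c);R=np.array(K['R']);t=np.array(K['t'])
    d=R.T@np.array([(u-K['cx'])/K['fx'],(v-K['cy'])/K['fy'],1]);o=-R.T@t
    return o+d*(z-o[2])/d[2]
def shape(c,n,z,k=6,mn=0.4):
    # centroid and main axis of each mask on plane z
    for d in bot.trace(c,n)[:k]:
        if d['confidence']<mn: continue
        v,u=np.nonzero(d['pixels'])
        P=np.array([back(c,a,b,z)[:2] for a,b in zip(u[::3],v[::3])])
        hull=cv2.minAreaRect((P*1000).astype(np.float32))
        m=P.mean(0);w,V=np.linalg.eigh(np.cov((P-m).T));a=V[:,1];s=(P-m)@a
        if (s**3).mean()<0:a=-a   # skew: long thin tail = neck
        print(c,n,round(d['confidence'],2),'cen',m.round(3),'yaw',round(np.degrees(np.arctan2(a[1],a[0])),1),'rect',np.round(hull[0],0),np.round(hull[1],0),round(hull[2],0),'px',len(u))
E
python3 - <<'E'
from h import *
s=bot.sense();print({k:np.round(s[k],3).tolist() for k in s})
snap('scene','s0.png');snap('side','d0.png');snap('wrist','w0.png')
names='tub tub_rim guitar pine_block sanding_block sanding_tray drying_board card_sheet mini1 lid_a jar_front jar_left jar_right tape_roll eraser wax_tin'.split()
tips('scene',names,6)
shape('scene','mini1',0.012);shape('scene','guitar',0.09)
print(bot.sense()['t'])
E
```

```text
{'t': 0.0, 'joints': [0.0, 0.087, 0.175, 1.66, -0.0, 1.571], 'qd': [-0.001, -0.001, 0.002, 0.001, -0.0, 0.0], 'tau': [0.001, -52.039, 46.48, 0.016, 0.0, -0.0], 'ee_pos': [0.55, 0.0, 0.231], 'eef_rot': [-3.14, 0.0, 1.571], 'ft_force': [-0.043, 0.624, -0.177], 'moment': [-0.046, 0.017, 0.051], 'gripper_force': 0.0, 'width': 0.085}
scene tub [([0.522, -0.04, -0.002], 0.95)]
scene tub_rim [([0.517, -0.038, 0.076], 0.75)]
scene guitar [([0.517, -0.035, 0.084], 0.58), ([0.518, -0.041, -0.005], 0.46)]
scene pine_block []
scene sanding_block [([0.518, -0.039, 0.005], 0.55), ([0.516, -0.037, 0.08], 0.31)]
scene sanding_tray [([0.639, 0.255, 0.001], 0.82), ([0.466, 0.45, 0.002], 0.67)]
scene drying_board [([0.53, 0.235, 0.0], 0.97), ([0.378, 0.002, -0.002], 0.42)]
scene card_sheet [([0.548, -0.248, -0.001], 0.8)]
scene mini1 [([0.532, 0.187, 0.002], 0.66), ([0.54, 0.291, 0.01], 0.52), ([0.411, 0.302, 0.006], 0.43)]
scene lid_a [([0.558, -0.178, 0.011], 0.81), ([0.554, -0.305, 0.006], 0.8), ([0.418, -0.173, 0.005], 0.79), ([0.418, -0.309, 0.006], 0.74)]
scene jar_front [([0.379, 0.008, 0.002], 0.73), ([0.532, 0.235, 0.0], 0.68)]
scene jar_left [([0.467, 0.449, 0.003], 0.61)]
scene jar_right [([0.538, -0.437, -0.0], 0.78)]
scene tape_roll [([0.36, 0.236, 0.005], 0.5)]
scene eraser [([0.708, -0.298, 0.003], 0.46)]
scene wax_tin [([0.652, -0.214, 0.002], 0.72), ([0.418, -0.31, 0.006], 0.52)]
scene mini1 0.65 cen [0.536 0.187] yaw -115.8 rect [538. 183.] [59. 28.] 72.0 px 117
scene mini1 0.62 cen [0.418 0.303] yaw 172.5 rect [412. 303.] [20. 61.] 82.0 px 71
scene mini1 0.43 cen [0.532 0.289] yaw 32.1 rect [535. 292.] [62. 26.] 37.0 px 112
scene guitar 0.93 cen [ 0.52 -0.02] yaw 68.9 rect [524.   1.] [236.  82.] 72.0 px 1170
scene guitar 0.57 cen [0.684 0.217] yaw 160.7 rect [681. 217.] [ 90. 109.] 80.0 px 993
1.05
```

View pics/s0.png

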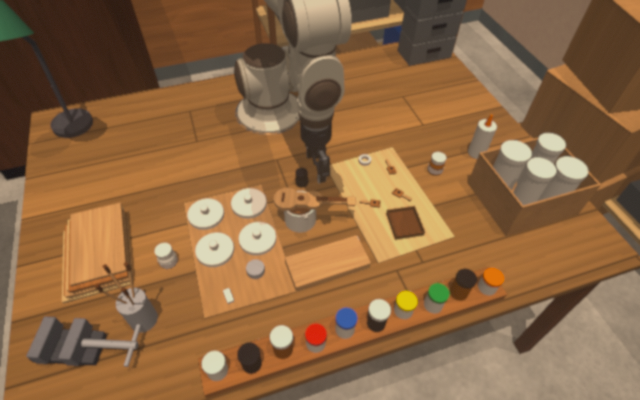

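View pics/d0.png

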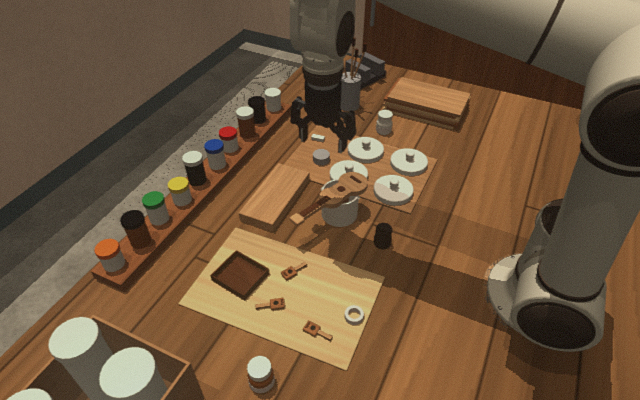

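```bash
python3 - <<'E'
from h import *
for p in [(285,261),(356,239),(370,258),(300,282)]: print(p,back('scene',*p,0.03).round(3))
for c in('scene','side'):
  snap(c);shape(c,'pine_block',0.03)
tips('side',['tub','tub_rim','pine_block','guitar','mini1','lid_a','sanding_tray'],6)
shape('side','mini1',0.012);shape('side','guitar',0.09)
snap('wrist');tips('wrist',['guitar','tub','tub_rim','sanding_block'])
shape('wrist','guitar',0.096)
E
```

```text
(285, 261) [ 0.663 -0.128  0.03 ]
(356, 239) [0.657 0.086 0.03 ]
(370, 258) [0.728 0.099 0.03 ]
(300, 282) [ 0.738 -0.108  0.03 ]
scene pine_block 0.74 cen [ 0.705 -0.02 ] yaw 93.6 rect [703. -18.] [117. 227.] 3.0 px 2924
side pine_block 0.71 cen [0.687 0.003] yaw -87.4 rect [688.  -5.] [111. 238.] 1.0 px 2555
side tub [([0.518, -0.043, -0.004], 0.86)]
side tub_rim [([0.521, -0.042, 0.082], 0.72), ([0.55, -0.307, 0.006], 0.58)]
side pine_block [([0.696, -0.012, -0.001], 0.83)]
side guitar [([0.515, -0.031, 0.078], 0.83), ([0.64, 0.25, 0.007], 0.71)]
side mini1 [([0.535, 0.292, 0.008], 0.71), ([0.414, 0.308, 0.003], 0.54), ([0.534, 0.183, 0.009], 0.47)]
side lid_a [([0.559, -0.18, 0.006], 0.91), ([0.418, -0.175, 0.002], 0.84), ([0.548, -0.31, 0.009], 0.83), ([0.416, -0.31, 0.009], 0.69)]
side sanding_tray [([0.64, 0.252, 0.006], 0.86)]
side mini1 0.84 cen [0.419 0.305] yaw 176.6 rect [414. 308.] [26. 61.] 81.0 px 221
side mini1 0.6 cen [0.531 0.287] yaw 36.3 rect [538. 288.] [61. 31.] 29.0 px 241
side mini1 0.46 cen [0.538 0.191] yaw -118.6 rect [534. 185.] [60. 26.] 58.0 px 180
side guitar 0.88 cen [ 0.52  -0.014] yaw 69.1 rect [518.   3.] [242.  82.] 74.0 px 1370
wrist guitar [([0.516, -0.034, 0.079], 0.75)]
wrist tub [([0.416, -0.178, 0.005], 0.66)]
wrist tub_rim []
wrist sanding_block []Traceback (most recent call last):
  File "<stdin>", line 8, in <module>
  File "h.py", line 23, in shape
    P=np.array([back(c,a,b,z)[:2] for a,b in zip(u[::3],v[::3])])
                ~~~~^^^^^^^^^
  File "h.py", line 15, in back
    K=bot.calibration(c);R=np.array(K['R']);t=np.array(K['t'])
ValueError: time passes only in moves, steps and waits
```

View pics/w0.png

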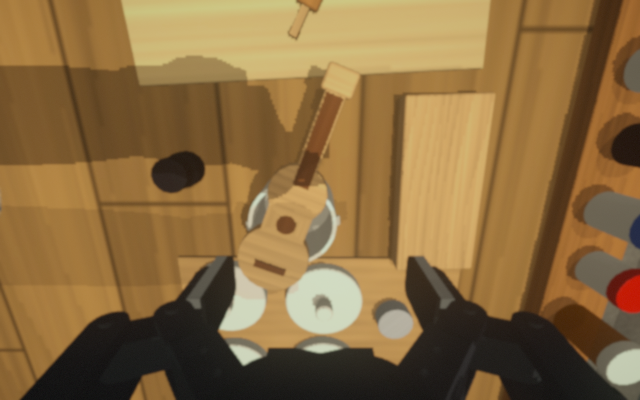

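```bash
sed -i 's/^def back(c,u,v,z):/_C={}\ndef back(c,u,v,z):/; s/^    K=bot.calibration(c);R=np/    K=_C.setdefault(c,bot.calibration(c) if c not in _C else None);R=np/' h.py; python3 - <<'E'
from h import *
for p in [(405,95),(493,95),(397,262),(472,268)]: print(p,back('wrist',*p,0.03).round(3))
for p in [(343,78),(268,274),(276,248),(280,192),(325,198)]: print(p,back('wrist',*p,0.096).round(3))
d=bot.trace('wrist','guitar')[0];v,u=np.nonzero(d['pixels'])
P=np.array([back('wrist',a,b,.096)[:2] for a,b in zip(u,v)])
print(cv2.minAreaRect((P*1000).astype(np.float32)))
r=cv2.minAreaRect((P*1000).astype(np.float32))
for yaw in (64,66,68,70,72,74):
  a=np.array([np.cos(np.radians(yaw)),np.sin(np.radians(yaw))]);n=np.array([-a[1],a[0]])
  s=P@a;q=P@n;e=s.max()
  # width & mid by station, x = s - e + 158mm
  out=[]
  for x in (-60,-40,-20,-10,0,10,20,40,80,110):
    k=abs(s-(e-.158+x/1000))<.003
    if k.sum()>3: out.append((x,round((q[k].max()-q[k].min())*1000),round((q[k].max()+q[k].min())*500,1)))
  print(yaw,'span',round((e-s.min())*1000),out, 'origin',(a*(e-.158)+n*np.median(q)).round(3))
E
```

```text
(405, 95) [0.646 0.094 0.03 ]
(493, 95) [0.743 0.094 0.03 ]
(397, 262) [ 0.653 -0.112  0.03 ]
(472, 268) [ 0.753 -0.121  0.03 ]
(343, 78) [0.572 0.105 0.096]
(268, 274) [ 0.496 -0.09   0.096]
(276, 248) [ 0.506 -0.059  0.096]
(280, 192) [0.513 0.001 0.096]
(325, 198) [ 0.557 -0.005  0.096]
((535.7213134765625, 2.4911956787109375), (235.10247802734375, 74.6280288696289), 65.93122100830078)
64 span 235 [(-60, 64, np.float64(-481.8)), (-40, 75, np.float64(-483.1)), (-20, 67, np.float64(-481.7)), (-10, 55, np.float64(-481.7)), (0, 46, np.float64(-479.4)), (10, 46, np.float64(-478.4)), (20, 50, np.float64(-476.3)), (40, 57, np.float64(-475.8)), (80, 19, np.float64(-471.9)), (110, 20, np.float64(-470.0))] origin [ 0.512 -0.031]
66 span 235 [(-60, 64, np.float64(-486.8)), (-40, 75, np.float64(-488.3)), (-20, 66, np.float64(-487.0)), (-10, 55, np.float64(-487.3)), (0, 46, np.float64(-486.0)), (10, 45, np.float64(-485.3)), (20, 50, np.float64(-483.9)), (40, 57, np.float64(-483.4)), (80, 19, np.float64(-481.4)), (110, 20, np.float64(-480.4))] origin [ 0.514 -0.032]
68 span 235 [(-60, 64, np.fl
[... 631 characters left out ...]
igin [ 0.518 -0.033]
72 span 235 [(-60, 65, np.float64(-499.0)), (-40, 75, np.float64(-500.0)), (-20, 66, np.float64(-499.8)), (-10, 56, np.float64(-500.7)), (0, 46, np.float64(-502.1)), (10, 45, np.float64(-502.5)), (20, 51, np.float64(-503.6)), (40, 57, np.float64(-503.3)), (80, 19, np.float64(-506.2)), (110, 19, np.float64(-508.0))] origin [ 0.519 -0.034]
74 span 235 [(-60, 65, np.float64(-501.6)), (-40, 75, np.float64(-502.6)), (-20, 65, np.float64(-503.0)), (-10, 56, np.float64(-502.8)), (0, 46, np.float64(-506.3)), (10, 46, np.float64(-507.0)), (20, 51, np.float64(-508.7)), (40, 57, np.float64(-508.5)), (80, 19, np.float64(-513.1)), (110, 19, np.float64(-516.0))] origin [ 0.521 -0.034]
```

{"name": "play_rows", "arguments": {
  "increments": [
    [0.72,[-0.015,-0.016,0.03],1.7],
    [0.72,[-0.029,-0.032,0.06],3.5],
    [0.72,[-0.029,-0.032,0.081],3.5],
    [0.72,[-0.029,-0.032,0.081],3.5],
    [0.72,[-0.029,-0.032,0.081],3.5]
  ]
}}

```text
t: 2.68
ee_pos: [0.5184, -0.0289, 0.1513]
eef_rot: [3.141, -0.0, 1.205]
ft_force: [0.1, -0.6, 0.3]
width: 0.0614
gripper_force: 0.0
```

```bash
cat >> h.py <<'E'
def goto(x,y,z,ang=None):
    """increments from measured pose to world target; ang = world yaw (deg) of closing line, mod 180"""
    from scipy.spatial.transform import Rotation as Ro
    s=bot.sense();R=Ro.from_euler('xyz',s['eef_rot']).as_matrix()
    sh=R.T@(np.array([x,y,z])-s['ee_pos']);cur=np.degrees(np.arctan2(R[1,1],R[0,1]))
    tu=0 if ang is None else -((ang-cur+90)%180-90)/6
    print('shift',sh.round(4),'turn',round(tu,2),'| at',np.round(s['ee_pos'],4),'closing yaw',round(cur,1),'t',round(s['t'],2),'f',np.round(s['ft_force'],1),'w',round(s['width'],4))
E
python3 - <<'E'
from h import *
snap('wrist','w1.png')
goto(.518,-.029,.076,-21)
r=bot.trace('wrist','guitar')
for d in r[:1]:
  v,u=np.nonzero(d['pixels']);P=np.array([back('wrist',a,b,.096)[:2] for a,b in zip(u,v)])
  a=np.array([np.cos(np.radians(69)),np.sin(np.radians(69))]);n=np.array([-a[1],a[0]])
  O=np.array([.518,-.029]);s=(P-O)@a;q=(P-O)@n
  for x in range(-30,31,4):
    k=abs(s-x/1000)<.0015
    if k.sum()>3: print(x,((q[k].max()-q[k].min())*1000).round(),((q[k].max()+q[k].min())*500).round(1))
tips('wrist',['guitar','tub','tub_rim'])
E
```

```text
shift [-0.0004 -0.0006  0.0755] turn 0.0 | at [ 0.5186 -0.0289  0.1515] closing yaw -21.0 t 2.73 f [ 0.1 -0.2  0.1] w 0.0612
-30 70.0 -0.6
-26 67.0 -1.0
-22 64.0 -1.0
-18 59.0 -0.3
-14 53.0 -0.3
-10 46.0 -0.3
-6 45.0 -0.7
-2 45.0 -0.7
2 45.0 -0.7
6 45.0 -0.4
10 45.0 -0.4
14 50.0 -0.7
18 54.0 -0.8
22 56.0 -0.8
26 57.0 -0.8
30 58.0 -0.8
wrist guitar [([0.515, -0.034, 0.081], 0.96)]
wrist tub [([0.556, -0.179, 0.002], 0.35)]
wrist tub_rim []
```

View pics/w1.png

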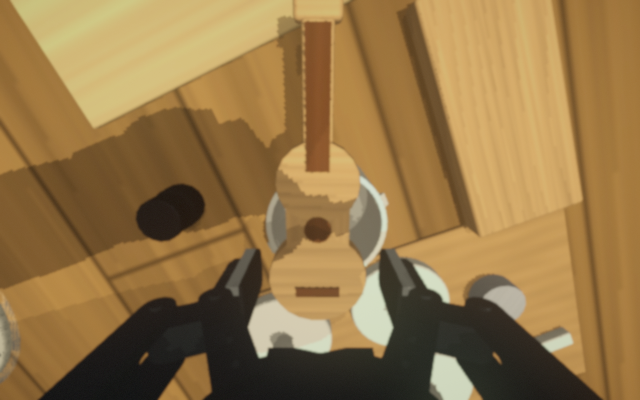

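The blank's waist (px ~318,230) is centred between the fingers. The tub mouth shows behind it and is clear of the fingers.

{"name": "play_rows", "arguments": {
  "increments": [
    [0.72,[0,0,0.03],0],
    [0.72,[0,0,0.055],0],
    [0.72,[0,0,0.075],0],
    [0.72,[0,0,0.075],0],
    [0,[0,0,0.075],0],
    [0,[0,0,0.075],0],
    [0,[0,0,0.075],0],
    [0,[0,0,0.075],0],
    [0,[0,0,0.075],0]
  ]
}}

```text
t: 4.05
ee_pos: [0.5182, -0.0289, 0.076]
eef_rot: [3.141, -0.0, 1.204]
ft_force: [-1.9, 0.8, 5.6]
width: 0.0449
gripper_force: 66.9
```

{"name": "play_rows", "arguments": {
  "increments": [
    [0,[0,0,-0.01],0],
    [0,[0,0,-0.03],0],
    [0,[0,0,-0.06],0],
    [0,[0,0,-0.06],0]
  ]
}}

```text
t: 4.55
ee_pos: [0.5192, -0.0291, 0.1378]
eef_rot: [3.138, -0.001, 1.204]
ft_force: [0.0, -0.3, -3.2]
width: 0.0446
gripper_force: 66.1
```

```bash
python3 - <<'E'
from h import *
snap('side','d1.png');goto(.690,-.030,.136,0)
E
```

```text
shift [0.0605 0.1604 0.0004] turn -3.5 | at [ 0.5186 -0.0291  0.1361] closing yaw -21.0 t 4.6 f [ 0.2 -0.  -1.9] w 0.0448
```

View pics/d1.png

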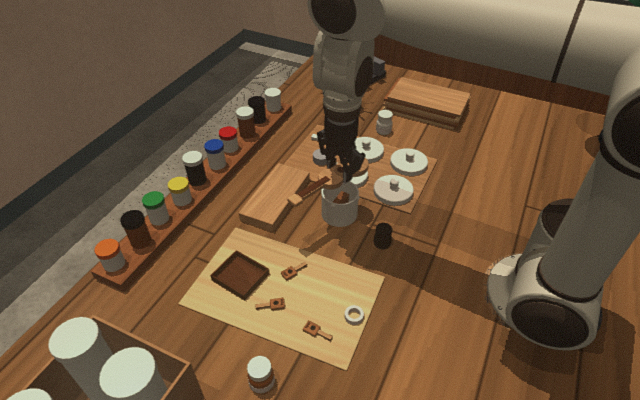

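The blank is held level above the tub (px ~330,180), and the tub stands undisturbed.

{"name": "play_rows", "arguments": {
  "increments": [
    [0,[0.02,0.05,0],-1],
    [0,[0.04,0.1,0],-2],
    [0,[0.06,0.16,0],-3.5],
    [0,[0.06,0.16,0],-3.5],
    [0,[0.06,0.16,0.04],-3.5],
    [0,[0.06,0.16,0.08],-3.5],
    [0,[0.06,0.16,0.095],-3.5],
    [0,[0.06,0.16,0.103],-3.5],
    [0,[0.06,0.16,0.106],-3.5]
  ]
}}

```text
t: 5.72
ee_pos: [0.6892, -0.0304, 0.0304]
eef_rot: [3.14, 0.0, 1.571]
ft_force: [0.6, -0.8, -1.0]
width: 0.0447
gripper_force: 71.9
```

```bash
python3 - <<'E'
from h import *
goto(.690,-.030,.027,0)
E
```

```text
shift [0.0004 0.0007 0.0034] turn -0.0 | at [ 0.6892 -0.0304  0.0304] closing yaw -0.0 t 5.72 f [ 0.6 -0.8 -1. ] w 0.0447
```

{"name": "play_rows", "arguments": {
  "increments": [
    [0,[0,0,0.003],0],
    [0,[0,0,0.003],0],
    [0.75,[0,0,0.002],0],
    [0.75,[0,0,0.002],0],
    [0.75,[0,0,0.002],0],
    [0.75,[0,0,0.0],0],
    [0.75,[0,0,-0.04],0],
    [0.75,[0,0,-0.09],0],
    [0.75,[0,0,-0.16],0],
    [0.75,[0,0,-0.19],0]
  ]
}}

```text
t: 6.98
ee_pos: [0.6892, -0.0303, 0.2232]
eef_rot: [3.138, 0.0, 1.571]
ft_force: [-0.3, 0.3, 0.5]
width: 0.0643
gripper_force: 0.0
```

```bash
python3 - <<'E'
from h import *
goto(.52,-.04,.22,0)
for c in('scene','side'):
  snap(c);tips(c,['guitar','pine_block','sanding_block','tub_rim','tub'])
snap('wrist','w2.png');tips('wrist',['guitar','pine_block','sanding_block','tub_rim','tub','sanding_tray'])
shape('wrist','sanding_block',.054)
E
```

```text
shift [-0.0097 -0.1692  0.0026] turn 0.0 | at [ 0.6892 -0.0303  0.2232] closing yaw 0.0 t 6.97 f [-0.3  0.3  0.5] w 0.0643
scene guitar [([0.69, -0.036, 0.034], 0.93), ([0.522, -0.041, -0.004], 0.51)]
scene pine_block [([0.696, -0.013, -0.002], 0.93)]
scene sanding_block [([0.521, -0.038, 0.007], 0.61)]
scene tub_rim [([0.514, -0.041, 0.076], 0.83)]
scene tub [([0.544, -0.438, -0.0], 0.31)]
side guitar [([0.38, 0.004, -0.001], 0.73)]
side pine_block [([0.694, -0.012, -0.003], 0.98)]
side sanding_block [([0.518, -0.039, 0.002], 0.41)]
side tub_rim [([0.524, -0.038, 0.082], 0.83), ([0.377, 0.005, -0.002], 0.67)]
side tub [([0.517, -0.041, 0.002], 0.67)]
wrist guitar [([0.689, -0.034, 0.027], 0.88)]
wrist pine_block []
wrist sanding_block [([0.52, -0.04, 0.004], 0.92)]
wrist tub_rim [([0.519, -0.042, 0.078], 0.63), ([0.708, -0.302, 0.004], 0.39)]
wrist tub [([0.521, -0.039, 0.002], 0.96)]
wrist sanding_tray []
wrist sanding_block 0.95 cen [ 0.53  -0.038] yaw 89.7 rect [533. -37.] [64. 42.] 85.0 px 1787
```

View pics/w2.png

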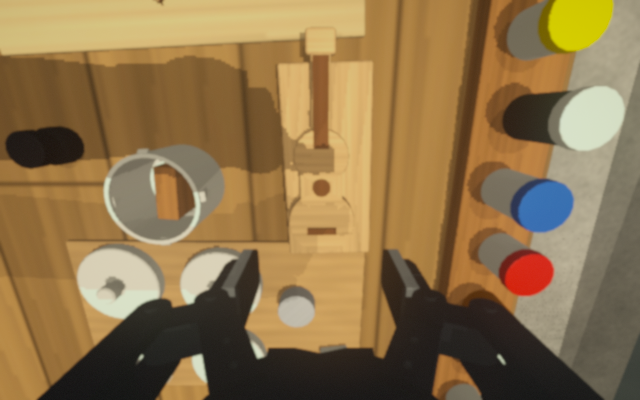

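The blank lies flat on the pine block (px ~320,190). The sanding block is visible in the tub (px ~170,190).

{"name": "play_rows", "arguments": {
  "increments": [
    [0.6,[-0.003,-0.06,0],0],
    [0.6,[-0.006,-0.12,0],0],
    [0.6,[-0.0097,-0.169,0.02],0],
    [0.6,[-0.0097,-0.169,0.02],0],
    [0.6,[-0.0097,-0.169,0.02],0]
  ]
}}

```text
t: 8.6
ee_pos: [0.5207, -0.0401, 0.2003]
eef_rot: [3.139, 0.0, 1.571]
ft_force: [0.2, 0.1, 1.1]
width: 0.0515
gripper_force: 0.0
```

```bash
python3 - <<'E'
from h import *
goto(.52,-.04,.2,0)
snap('wrist','w3.png');tips('wrist',['sanding_block','tub_rim','tub'])
shape('wrist','sanding_block',.054)
E
```

```text
shift [ 0.0001 -0.0007  0.0003] turn -0.0 | at [ 0.5207 -0.0401  0.2003] closing yaw -0.0 t 8.6 f [0.2 0.1 1.1] w 0.0515
wrist sanding_block [([0.521, -0.039, 0.002], 0.75)]
wrist tub_rim [([0.516, -0.043, 0.077], 0.88)]
wrist tub [([0.518, -0.041, 0.001], 0.89), ([0.525, -0.043, 0.002], 0.71)]
wrist sanding_block 0.71 cen [ 0.522 -0.034] yaw -94.2 rect [522. -35.] [66. 24.] 88.0 px 1479
```

View pics/w3.png

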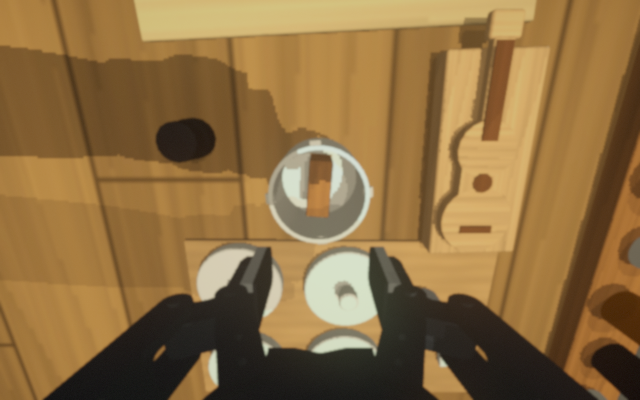

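The sanding block (px ~319,187) stands near the tub's centre, with its long side along y and the fingers' closing line across it.

{"name": "play_rows", "arguments": {
  "increments": [
    [0.45,[0.001,0,0.04],0],
    [0.45,[0.001,0,0.08],0],
    [0.45,[0.001,0,0.11],0],
    [0.45,[0.001,0,0.14],0],
    [0.45,[0.001,0,0.16],0],
    [0.45,[0.001,0,0.172],0],
    [0.45,[0.001,0,0.172],0],
    [0,[0.001,0,0.172],0],
    [0,[0.001,0,0.172],0],
    [0,[0.001,0,0.172],0]
  ]
}}

```text
t: 10.1
ee_pos: [0.5253, -0.0391, 0.0345]
eef_rot: [3.129, 0.001, 1.571]
ft_force: [-3.6, 0.6, 41.2]
width: 0.0229
gripper_force: 61.5
```

{"name": "play_rows", "arguments": {
  "increments": [
    [0,[0,0,0],0],
    [0,[0,0,-0.01],0],
    [0,[0,0,-0.04],0],
    [0,[0,0,-0.09],0],
    [0,[0,0,-0.14],0],
    [0,[0,0,-0.14],0]
  ]
}}

```text
t: 10.85
ee_pos: [0.522, -0.0391, 0.1713]
eef_rot: [3.136, 0.0, 1.571]
ft_force: [0.2, -0.2, -1.4]
width: 0.0232
gripper_force: 58.9
```

```bash
python3 - <<'E'
from h import *
goto(.640,.253,.1,0)
snap('scene');tips('scene',['sanding_block','tub','sanding_tray','mini1'])
E
```

```text
shift [0.2922 0.1176 0.0719] turn 0.0 | at [ 0.522  -0.0391  0.1713] closing yaw 0.0 t 10.85 f [ 0.2 -0.2 -1.4] w 0.0232
scene sanding_block [([0.52, -0.037, 0.141], 0.76)]
scene tub [([0.52, -0.04, -0.002], 0.61), ([0.521, -0.041, 0.142], 0.42), ([0.558, -0.178, 0.006], 0.38)]
scene sanding_tray [([0.641, 0.253, 0.004], 0.66)]
scene mini1 [([0.532, 0.186, 0.004], 0.67), ([0.55, -0.246, -0.002], 0.63), ([0.542, 0.293, 0.008], 0.56)]
```

{"name": "play_rows", "arguments": {
  "increments": [
    [0,[0.05,0.02,0],0],
    [0,[0.1,0.04,0],0],
    [0,[0.15,0.06,0],0],
    [0,[0.2,0.08,0],0],
    [0,[0.25,0.1,0],0],
    [0,[0.292,0.117,0],0],
    [0,[0.292,0.117,0.04],0],
    [0,[0.292,0.117,0.08],0],
    [0,[0.292,0.117,0.08],0]
  ]
}}

```text
t: 12.22
ee_pos: [0.6344, 0.2522, 0.0823]
eef_rot: [-3.134, 0.003, 1.571]
ft_force: [-0.3, 0.5, 0.5]
width: 0.023
gripper_force: 58.9
```

```bash
python3 - <<'E'
from h import *
goto(.640,.253,.043,0)
snap('scene');tips('scene',['sanding_block','sanding_tray'])
snap('side');tips('side',['sanding_block','sanding_tray'])
E
```

```text
shift [0.001  0.0059 0.0393] turn 0.0 | at [0.6344 0.2522 0.0823] closing yaw 0.0 t 12.22 f [-0.3  0.5  0.5] w 0.023
scene sanding_block [([0.632, 0.253, 0.053], 0.51)]
scene sanding_tray [([0.639, 0.252, 0.004], 0.94)]
side sanding_block [([0.631, 0.25, 0.058], 0.92)]
side sanding_tray [([0.64, 0.25, 0.004], 0.66), ([0.419, -0.307, 0.008], 0.35)]
```

{"name": "play_rows", "arguments": {
  "increments": [
    [0,[0,0,0.02],0],
    [0,[0,0,0.038],0],
    [0,[0,0,0.046],0],
    [0,[0,0,0.046],0],
    [0,[0,0,0.046],0]
  ]
}}

```text
t: 13.15
ee_pos: [0.6367, 0.2529, 0.0407]
eef_rot: [-3.141, 0.0, 1.571]
ft_force: [0.0, 0.3, 0.0]
width: 0.0228
gripper_force: 58.5
```

```bash
python3 - <<'E'
from h import *
goto(.640,.253,.043,0)
E
```

```text
shift [ 0.0001  0.0033 -0.0023] turn 0.0 | at [0.6367 0.2529 0.0407] closing yaw 0.0 t 13.15 f [0.  0.3 0. ] w 0.0228
```

{"name": "play_rows", "arguments": {
  "increments": [
    [0.45,[0,0,0.0],0],
    [0.45,[0,0,0.0],0],
    [0.45,[0,0,-0.01],0],
    [0.5,[0,0,-0.05],0],
    [0.5,[0,0,-0.1],0],
    [0.5,[-0.01,-0.05,-0.15],0],
    [0.5,[-0.02,-0.1,-0.2],0],
    [0.5,[-0.02,-0.137,-0.208],0],
    [0.5,[-0.02,-0.137,-0.208],0],
    [0.5,[-0.02,-0.137,-0.208],0]
  ]
}}

```text
t: 14.4
ee_pos: [0.5001, 0.2331, 0.2498]
eef_rot: [3.14, -0.0, 1.571]
ft_force: [-0.3, 0.1, 0.2]
width: 0.0427
gripper_force: 0.0
```

```bash
python3 - <<'E'
from h import *
goto(.535,.187,.2,0)
snap('wrist','w4.png');tips('wrist',['mini1','sanding_block','sanding_tray'])
shape('wrist','mini1',0.014)
snap('scene');tips('scene',['sanding_block','tub'])
E
```

```text
shift [-0.0461  0.0348  0.0498] turn 0.0 | at [0.5001 0.2331 0.2498] closing yaw 0.0 t 14.4 f [-0.3  0.1  0.2] w 0.0427
wrist mini1 [([0.538, 0.293, 0.003], 0.84), ([0.538, 0.185, 0.007], 0.77), ([0.414, 0.302, 0.006], 0.63)]
wrist sanding_block [([0.639, 0.251, 0.009], 0.77)]
wrist sanding_tray [([0.637, 0.252, 0.008], 0.97)]
wrist mini1 0.94 cen [0.539 0.192] yaw -118.3 rect [535. 185.] [65. 27.] 63.0 px 641
wrist mini1 0.79 cen [0.423 0.305] yaw 175.5 rect [416. 305.] [26. 64.] 86.0 px 776
wrist mini1 0.77 cen [0.534 0.288] yaw 35.2 rect [540. 291.] [64. 26.] 32.0 px 762
scene sanding_block [([0.633, 0.251, 0.01], 0.79), ([0.547, -0.246, -0.001], 0.69)]
scene tub [([0.522, -0.041, -0.003], 0.79)]
```

View pics/w4.png

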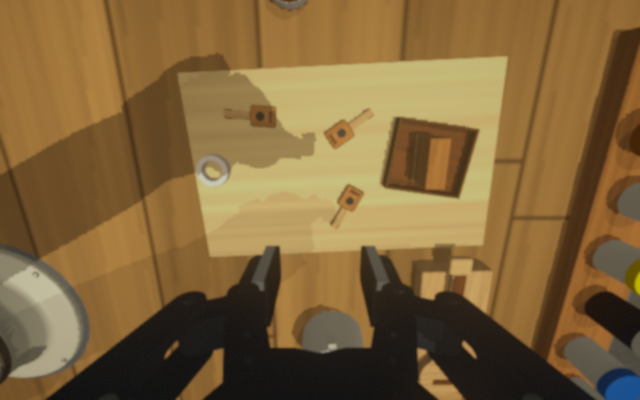

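Three finished key-rings lie at px (349,203), (345,130) and (255,116). The sanding block lies in its tray at (432,163).

{"name": "play_rows", "arguments": {
  "increments": [
    [0.5,[-0.02,0.02,0.05],1.6],
    [0.5,[-0.039,0.04,0.1],3.2],
    [0.5,[-0.039,0.04,0.15],4.67],
    [0.5,[-0.039,0.04,0.19],4.67],
    [0.5,[-0.039,0.04,0.22],4.67],
    [0.5,[-0.039,0.04,0.235],4.67],
    [0.5,[-0.039,0.04,0.243],4.67],
    [0.5,[-0.039,0.04,0.243],4.67]
  ]
}}

```text
t: 15.8
ee_pos: [0.5401, 0.1941, 0.0067]
eef_rot: [3.141, -0.0, 1.082]
ft_force: [0.0, -0.3, -0.1]
width: 0.0425
gripper_force: 0.0
```

```bash
python3 - <<'E'
from h import *
goto(.540,.194,.005,-28)
snap('wrist','w5.png')
E
```

```text
shift [-0.0001 -0.0001  0.0017] turn -0.0 | at [0.5401 0.1941 0.0067] closing yaw -28.0 t 15.8 f [ 0.  -0.3 -0.1] w 0.0425
```

View pics/w5.png

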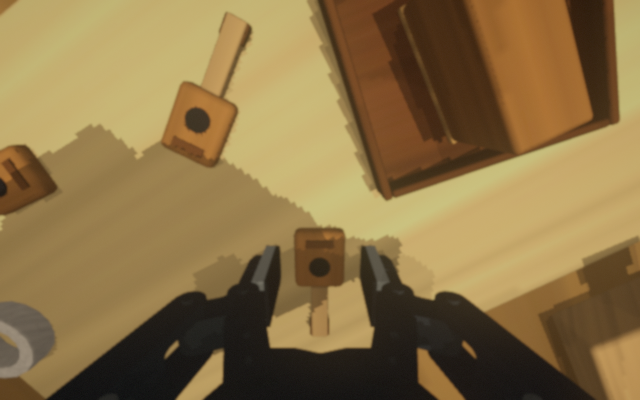

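The key-ring body (px ~320,258) is centred between the pads.

{"name": "play_rows", "arguments": {
  "increments": [
    [0.5,[0,0,0.002],0],
    [0,[0,0,0.002],0],
    [0,[0,0,0.002],0],
    [0,[0,0,0.002],0],
    [0,[0,0,0.002],0],
    [0,[0,0,-0.02],0],
    [0,[0,0,-0.07],0],
    [0,[0,0,-0.13],0],
    [0,[0,0,-0.13],0]
  ]
}}

```text
t: 16.98
ee_pos: [0.5422, 0.1948, 0.1422]
eef_rot: [3.135, -0.007, 1.082]
ft_force: [0.5, 1.6, -0.7]
width: 0.0244
gripper_force: 59.0
```

```bash
python3 - <<'E'
from h import *
goto(.524,-.031,.13,-28)
E
```

```text
shift [-0.2079  0.09    0.0113] turn -0.0 | at [0.5422 0.1948 0.1422] closing yaw -28.0 t 16.98 f [ 0.5  1.6 -0.7] w 0.0244
```

{"name": "play_rows", "arguments": {
  "increments": [
    [0,[-0.05,0.022,0],0],
    [0,[-0.1,0.045,0],0],
    [0,[-0.15,0.067,0],0],
    [0,[-0.206,0.091,0],0],
    [0,[-0.206,0.091,0],0],
    [0,[-0.206,0.091,0.03],0],
    [0,[-0.206,0.091,0.055],0],
    [0,[-0.206,0.091,0.06],0],
    [0,[-0.206,0.091,0.06],0]
  ]
}}

```text
t: 18.1
ee_pos: [0.5234, -0.0302, 0.0765]
eef_rot: [-3.141, 0.0, 1.082]
ft_force: [-0.5, 0.5, 0.7]
width: 0.0243
gripper_force: 59.0
```

```bash
python3 - <<'E'
from h import *
goto(.524,-.031,.075,-28)
E
```

```text
shift [-0.0005  0.0009  0.0015] turn 0.0 | at [ 0.5234 -0.0302  0.0765] closing yaw -28.0 t 18.1 f [-0.5  0.5  0.7] w 0.0243
```

{"name": "play_rows", "arguments": {
  "increments": [
    [0.45,[0,0,0],0],
    [0.45,[0,0,0],0],
    [0.45,[0,0,-0.03],0],
    [0.5,[0,0,-0.073],0],
    [0.5,[0.05,-0.025,-0.073],1],
    [0.5,[0.1,-0.05,-0.073],2],
    [0.5,[0.15,-0.075,-0.073],3],
    [0.5,[0.2,-0.1,-0.073],4],
    [0.5,[0.25,-0.125,-0.073],4.75],
    [0.5,[0.283,-0.141,-0.073],4.75]
  ]
}}

```text
t: 19.35
ee_pos: [0.5317, 0.288, 0.1497]
eef_rot: [-3.142, -0.001, 0.585]
ft_force: [0.7, 0.0, -0.6]
width: 0.043
gripper_force: 0.0
```

{"name": "play_rows", "arguments": {
  "increments": [
    [0.5,[0,0,0],0],
    [0.5,[0,0,0],0]
  ]
}}

```text
t: 19.6
ee_pos: [0.5319, 0.2851, 0.1495]
eef_rot: [3.141, 0.0, 0.585]
ft_force: [0.4, -0.0, -0.3]
width: 0.0426
gripper_force: 0.0
```

```bash
python3 - <<'E'
from h import *
goto(.532,.2855,.005,-56.5)
snap('wrist');tips('wrist',['mini1']);shape('wrist','mini1',.014)
for c in('scene','side'):
  snap(c,c+'6.png');tips(c,['mini1','tub','tub_rim'],5)
E
```

```text
shift [ 0.0003 -0.0003  0.1445] turn -0.0 | at [0.5319 0.2851 0.1495] closing yaw -56.5 t 19.6 f [ 0.4 -0.  -0.3] w 0.0426
wrist mini1 [([0.412, 0.304, 0.003], 0.82), ([0.538, 0.292, 0.003], 0.6)]
wrist mini1 0.94 cen [0.536 0.288] yaw 34.4 rect [542. 290.] [63. 25.] 33.0 px 1050
wrist mini1 0.66 cen [0.426 0.31 ] yaw 179.3 rect [419. 311.] [16. 65.] 84.0 px 512
scene mini1 [([0.412, 0.308, 0.005], 0.58), ([0.54, 0.294, 0.011], 0.49)]
scene tub [([0.52, -0.044, -0.002], 0.66)]
scene tub_rim [([0.516, -0.037, 0.076], 0.84), ([0.653, -0.21, 0.004], 0.64)]
side mini1 [([0.533, 0.288, 0.009], 0.77), ([0.412, 0.306, 0.005], 0.72)]
side tub [([0.52, -0.044, -0.001], 0.89)]
side tub_rim [([0.523, -0.04, 0.08], 0.83), ([0.41, 0.31, 0.003], 0.71), ([0.69, -0.034, 0.027], 0.66)]
```

{"name": "play_rows", "arguments": {
  "increments": [
    [0.5,[0,0,0.05],0],
    [0.5,[0,0,0.1],0],
    [0.5,[0,0,0.13],0],
    [0.5,[0,0,0.145],0],
    [0.5,[0,0,0.145],0],
    [0,[0,0,0.145],0],
    [0,[0,0,0.145],0],
    [0,[0,0,0.145],0],
    [0,[0,0,0.145],0]
  ]
}}

```text
t: 21.28
ee_pos: [0.533, 0.286, 0.0062]
eef_rot: [3.141, -0.003, 0.584]
ft_force: [-0.6, -1.1, 7.2]
width: 0.0241
gripper_force: 61.2
```

{"name": "play_rows", "arguments": {
  "increments": [
    [0,[0,0,-0.04],0],
    [0,[0,0,-0.1],0],
    [0,[0,0,-0.132],0],
    [0,[-0.04,0.053,-0.132],0],
    [0,[-0.08,0.106,-0.132],0],
    [0,[-0.12,0.159,-0.132],0],
    [0,[-0.16,0.212,-0.132],0],
    [0,[-0.2,0.264,-0.132],0],
    [0,[-0.2,0.264,-0.132],0],
    [0,[-0.2,0.264,-0.132],0]
  ]
}}

```text
t: 22.52
ee_pos: [0.5109, -0.046, 0.1367]
eef_rot: [3.141, -0.001, 0.582]
ft_force: [-0.3, 0.1, 0.3]
width: 0.0239
gripper_force: 59.0
```

```bash
python3 - <<'E'
from h import *
goto(.511,-.0455,.077,-56.5)
snap('scene');tips('scene',['mini1'])
E
```

```text
shift [ 0.0003 -0.0004  0.0597] turn -0.02 | at [ 0.5109 -0.046   0.1367] closing yaw -56.6 t 22.52 f [-0.3  0.1  0.3] w 0.0239
scene mini1 [([0.415, 0.305, 0.006], 0.56), ([0.515, -0.038, 0.14], 0.45)]
```

{"name": "play_rows", "arguments": {
  "increments": [
    [0,[0,0,0.03],0],
    [0,[0,0,0.055],0],
    [0,[0,0,0.06],0],
    [0,[0,0,0.06],0],
    [0.45,[0,0,0.06],0],
    [0.45,[0,0,0.06],0],
    [0.45,[0,0,0.03],0],
    [0.5,[0,0,-0.02],0],
    [0.5,[0,0,-0.02],0]
  ]
}}

```text
t: 23.75
ee_pos: [0.5126, -0.0453, 0.1608]
eef_rot: [3.137, -0.006, 0.584]
ft_force: [0.8, -0.4, -0.2]
width: 0.0426
gripper_force: 0.0
```

```bash
python3 - <<'E'
from h import *
print(np.round(bot.sense()['joints'],2))
goto(.425,.305,.15,-95)
for c in('scene','side'):
  snap(c,c+'7.png');tips(c,['mini1'],5)
E
```

```text
[-0.09 -0.02 -0.07  1.51  0.    2.47]
shift [ 0.12   -0.3406  0.0099] turn 6.41 | at [ 0.5126 -0.0453  0.1608] closing yaw -56.5 t 23.75 f [ 0.8 -0.4 -0.2] w 0.0426
scene mini1 [([0.517, -0.044, 0.018], 0.63), ([0.414, 0.304, 0.006], 0.62)]
side mini1 [([0.413, 0.308, 0.005], 0.54)]
```

{"name": "play_rows", "arguments": {
  "increments": [
    [0.5,[0.012,-0.034,0],-1.6],
    [0.5,[0.024,-0.068,0],-3.2],
    [0.5,[0.036,-0.102,0],-4.8],
    [0.5,[0.048,-0.136,0],-6.4],
    [0.5,[0.06,-0.17,0],-8],
    [0.5,[0.072,-0.204,0],-9.6],
    [0.5,[0.084,-0.238,0],-11.2],
    [0.5,[0.096,-0.272,0],-12.8],
    [0.5,[0.108,-0.306,0],-14.4],
    [0.5,[0.122,-0.34,0],-16]
  ]
}}

```text
t: 25.2
ee_pos: [0.4241, 0.3066, 0.1551]
eef_rot: [-3.14, -0.0, 2.265]
ft_force: [0.8, 0.4, 0.5]
width: 0.0427
gripper_force: 0.0
```

{"name": "play_rows", "arguments": {
  "increments": [
    [0.5,[0,0,0],-1.6],
    [0.5,[0,0,0],-3.2],
    [0.5,[0,0,0],-4.8],
    [0.5,[0,0,0],-6.4],
    [0.5,[0,0,0],-7.6],
    [0.5,[0,0,0],-7.6],
    [0.5,[0,0,0],-7.6]
  ]
}}

```text
t: 26.08
ee_pos: [0.4247, 0.3056, 0.1556]
eef_rot: [-3.141, -0.001, 3.053]
ft_force: [0.2, 0.6, 0.2]
width: 0.0427
gripper_force: 0.0
```

```bash
python3 - <<'E'
from h import *
goto(.425,.305,.005,85)
snap('wrist','w8.png');tips('wrist',['mini1']);shape('wrist','mini1',.014)
E
```

```text
shift [-0.0005 -0.0005  0.1506] turn -0.01 | at [0.4247 0.3056 0.1556] closing yaw 84.9 t 26.07 f [0.2 0.6 0.2] w 0.0427
wrist mini1 []
wrist mini1 0.87 cen [0.42  0.306] yaw 176.4 rect [415. 307.] [25. 63.] 86.0 px 1047
```

View pics/w8.png

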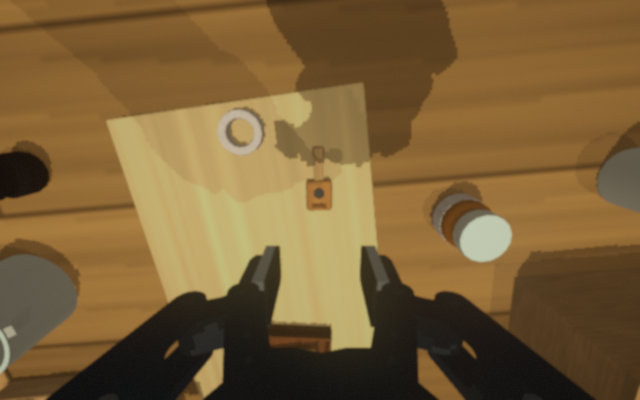

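The key-ring (px ~319,190) is aligned with the fingers and still in place.

{"name": "play_rows", "arguments": {
  "increments": [
    [0.5,[0,0,0.05],0],
    [0.5,[0,0,0.1],0],
    [0.5,[0,0,0.135],0],
    [0.5,[0,0,0.15],0],
    [0.5,[0,0,0.15],0],
    [0,[0,0,0.15],0],
    [0,[0,0,0.15],0],
    [0,[0,0,0.15],0],
    [0,[0,0,0.15],0]
  ]
}}

```text
t: 27.35
ee_pos: [0.4257, 0.3063, 0.0076]
eef_rot: [3.14, 0.002, 3.056]
ft_force: [-1.2, -0.0, 6.4]
width: 0.0239
gripper_force: 59.6
```

{"name": "play_rows", "arguments": {
  "increments": [
    [0,[0,0,-0.04],0],
    [0,[0,0,-0.09],0],
    [0,[0,0,-0.13],0],
    [0,[-0.022,-0.056,-0.13],0],
    [0,[-0.044,-0.112,-0.13],0],
    [0,[-0.067,-0.168,-0.13],0],
    [0,[-0.09,-0.224,-0.13],0],
    [0,[-0.112,-0.28,-0.13],0],
    [0,[-0.134,-0.336,-0.13],0],
    [0,[-0.134,-0.336,-0.13],0]
  ]
}}

```text
t: 28.6
ee_pos: [0.5302, -0.044, 0.1363]
eef_rot: [-3.141, 0.0, 3.051]
ft_force: [-0.3, 1.0, -0.1]
width: 0.024
gripper_force: 59.1
```

```bash
python3 - <<'E'
from h import *
goto(.529,-.041,.077,85)
snap('scene');tips('scene',['mini1'])
E
```

```text
shift [0.0014 0.0029 0.0593] turn -0.04 | at [ 0.5302 -0.044   0.1363] closing yaw 84.8 t 28.6 f [-0.3  1.  -0.1] w 0.024
scene mini1 [([0.517, -0.044, 0.134], 0.66), ([0.379, 0.006, -0.0], 0.31)]
```

{"name": "play_rows", "arguments": {
  "increments": [
    [0,[0,0,0.03],0],
    [0,[0,0,0.055],0],
    [0,[0,0,0.06],0],
    [0,[0,0,0.06],0],
    [0.45,[0,0,0.06],0],
    [0.45,[0,0,0.06],0],
    [0.45,[0,0,0.03],0],
    [0.6,[0,0,-0.03],0],
    [0.6,[0,0,-0.08],0],
    [0.6,[0,0,-0.08],0]
  ]
}}

```text
t: 29.95
ee_pos: [0.5312, -0.0406, 0.2212]
eef_rot: [3.142, 0.008, 3.056]
ft_force: [0.2, 1.0, -0.2]
width: 0.0511
gripper_force: 0.0
```

```bash
python3 - <<'E'
from h import *
goto(.558,-.178,.2,85)
print(np.round(bot.sense()['joints'],2))
snap('wrist','w9.png');tips('wrist',['mini1','tub','tub_rim'])
for c in('scene','side'):
  snap(c);tips(c,['mini1','tub','tub_rim','lid_a'],5)
E
```

```text
shift [-0.0384 -0.1346  0.0215] turn 0.01 | at [ 0.5312 -0.0406  0.2212] closing yaw 85.1 t 29.95 f [ 0.2  1.  -0.2] w 0.0511
[-0.08  0.03  0.1   1.63  0.    0.01]
wrist mini1 [([0.515, -0.048, 0.012], 0.72), ([0.52, -0.042, 0.007], 0.66), ([0.52, -0.043, 0.018], 0.59)]
wrist tub [([0.519, -0.041, 0.004], 0.78)]
wrist tub_rim [([0.516, -0.042, 0.076], 0.98)]
scene mini1 [([0.522, -0.037, 0.024], 0.53), ([0.52, -0.042, 0.017], 0.47)]
scene tub [([0.522, -0.041, -0.002], 0.87)]
scene tub_rim [([0.516, -0.036, 0.076], 0.86)]
scene lid_a [([0.556, -0.179, 0.006], 0.94), ([0.421, -0.176, 0.005], 0.94), ([0.634, 0.255, 0.009], 0.7), ([0.553, -0.306, 0.003], 0.58)]
side mini1 [([0.52, -0.035, 0.021], 0.39)]
side tub [([0.519, -0.042, -0.001], 0.6)]
side tub_rim [([0.523, -0.042, 0.078], 0.67), ([0.69, -0.033, 0.027], 0.44)]
side lid_a [([0.554, -0.181, 0.003], 0.97), ([0.547, -0.307, 0.01], 0.95), ([0.418, -0.311, 0.008], 0.86), ([0.42, -0.176, 0.003], 0.67), ([0.532, 0.235, 0.001], 0.5)]
```

View pics/w9.png

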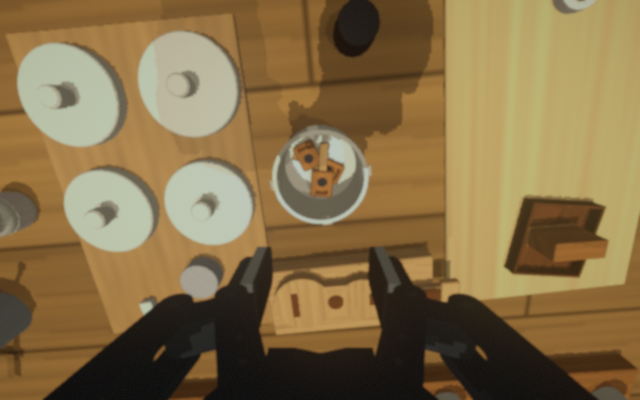

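All three key-rings are in the tub (px ~320,168). The four lids are at left.

```bash
cat >> h.py <<'E'
def circ(c,x0,y0,rz,w=.010):
    """best centre for concentric circles [(r,z),..]; gradient-magnitude search"""
    from scipy.optimize import minimize
    K=bot.calibration(c);im=cv2.GaussianBlur(cv2.cvtColor(bot.get_image(c),cv2.COLOR_RGB2GRAY).astype(np.float32),(0,0),1.0)
    G=cv2.magnitude(cv2.Sobel(im,5,1,0),cv2.Sobel(im,5,0,1));G=np.minimum(G,120)
    R=np.array(K['R']);t=np.array(K['t']);th=np.linspace(0,2*np.pi,180,endpoint=False)
    def f(p):
        s=0
        for r,z in rz:
            X=np.stack([p[0]+r*np.cos(th),p[1]+r*np.sin(th),0*th+z])
            q=R@X+t[:,None];u=(K['fx']*q[0]/q[2]+K['cx']).astype(np.float32);v=(K['fy']*q[1]/q[2]+K['cy']).astype(np.float32)
            s+=cv2.remap(G,u[None],v[None],cv2.INTER_LINEAR).mean()
        return -s
    g=np.arange(-w,w+1e-6,.001)
    b=min((f((x0+i,y0+j)),x0+i,y0+j) for i in g for j in g)
    m=minimize(f,b[1:],method='Nelder-Mead',options=dict(initial_simplex=[b[1:],(b[1]+.001,b[2]),(b[1],b[2]+.001)]))
    print(c,'circle',m.x.round(4),'score',round(-m.fun,1));return m.x
E
python3 - <<'E'
from h import *
for c in('wrist','scene','side'):
    circ(c,.519,-.041,[(.0475,.08),(.043,.08)]);circ(c,.519,-.041,[(.0475,.08)])
E
```

```text
wrist circle [ 0.5216 -0.0392] score 201.0
wrist circle [ 0.5215 -0.0393] score 101.7
scene circle [ 0.5148 -0.0346] score 162.0
scene circle [ 0.5151 -0.0342] score 86.9
side circle [ 0.5191 -0.0401] score 179.8
side circle [ 0.5204 -0.0373] score 92.0
```

{"name": "play_rows", "arguments": {
  "increments": [
    [0.6,[-0.01,-0.034,0],0],
    [0.6,[-0.02,-0.068,0],0],
    [0.6,[-0.03,-0.1,0],0],
    [0.6,[-0.039,-0.135,0],0],
    [0.6,[-0.039,-0.135,0.01],0],
    [0.6,[-0.039,-0.135,0.01],0],
    [0.6,[-0.039,-0.135,0.01],0]
  ]
}}

```text
t: 31.82
ee_pos: [0.5568, -0.1774, 0.2065]
eef_rot: [3.141, -0.0, 3.057]
ft_force: [0.3, 0.8, 0.3]
width: 0.0516
gripper_force: 0.0
```

```bash
python3 - <<'E'
from h import *
goto(.558,-.178,.2,85)
circ('wrist',.556,-.179,[(.054,.022)]);circ('wrist',.556,-.179,[(.012,.047)]);circ('wrist',.556,-.179,[(.054,.022),(.054,.006)])
for c in('scene','side'):
    circ(c,.556,-.179,[(.054,.022),(.012,.047)])
E
```

```text
shift [-0.0013 -0.0005  0.0065] turn 0.02 | at [ 0.5568 -0.1774  0.2065] closing yaw 85.1 t 31.82 f [0.3 0.8 0.3] w 0.0516
wrist circle [ 0.5564 -0.1804] score 95.7
wrist circle [ 0.5476 -0.1776] score 61.8
wrist circle [ 0.5571 -0.1805] score 155.3
scene circle [ 0.5525 -0.1795] score 187.5
side circle [ 0.5518 -0.1766] score 181.3
```

{"name": "play_rows", "arguments": {
  "increments": [
    [0.55,[0,-0.003,0.05],0],
    [0.55,[0,-0.003,0.1],0],
    [0.55,[0,-0.003,0.15],0],
    [0.55,[0,-0.003,0.175],0],
    [0.55,[0,-0.003,0.18],0],
    [0,[0,-0.003,0.18],0],
    [0,[0,-0.003,0.18],0],
    [0,[0,-0.003,0.18],0],
    [0.5,[0,-0.003,0.18],0],
    [0.5,[0,-0.003,0.18],0]
  ]
}}

```text
t: 33.33
ee_pos: [0.5566, -0.1813, 0.0263]
eef_rot: [3.142, -0.0, 3.056]
ft_force: [0.5, 0.5, -0.7]
width: 0.0429
gripper_force: 0.0
```

{"name": "play_rows", "arguments": {
  "increments": [
    [0.5,[0,0,0],1.6],
    [0.5,[0,0,0],3.2],
    [0.5,[0,0,0],4.8],
    [0.5,[0,0,0],6.4],
    [0.5,[0,0,0],8.0],
    [0.5,[0,0,0],9.6],
    [0.5,[0,0,0],11.2],
    [0.5,[0,0,0],12.8],
    [0.5,[0,0,0],14.2],
    [0.5,[0,0,0],14.2]
  ]
}}

```text
t: 34.58
ee_pos: [0.5565, -0.1813, 0.0261]
eef_rot: [-3.141, -0.0, 1.57]
ft_force: [-0.6, -0.2, -0.4]
width: 0.043
gripper_force: 0.0
```

{"name": "play_rows", "arguments": {
  "increments": [
    [0,[0,0,0],0],
    [0,[0,0,0],0],
    [0,[0,0,0],0],
    [0,[0,0,0],0]
  ]
}}

```text
t: 35.08
ee_pos: [0.5568, -0.1813, 0.0265]
eef_rot: [3.141, 0.0, 1.569]
ft_force: [0.8, 0.0, 3.3]
width: 0.0216
gripper_force: 59.0
```

```bash
python3 - <<'E'
from h import *
goto(.5205,-.040,.15,0)
for c in('scene','side'):
    circ(c,.556,-.179,[(.054,.022)])
E
```

```text
shift [ 0.1413 -0.0364 -0.1235] turn -0.01 | at [ 0.5568 -0.1813  0.0265] closing yaw -0.1 t 35.08 f [0.8 0.  3.3] w 0.0216
scene circle [ 0.5565 -0.1822] score 109.5
side circle [ 0.5567 -0.1832] score 95.3
```

{"name": "play_rows", "arguments": {
  "increments": [
    [0,[0,0,-0.02],0],
    [0,[0,0,-0.07],0],
    [0,[0,0,-0.12],0],
    [0,[0,0,-0.17],0],
    [0,[0,0,-0.17],0],
    [0,[0,0,-0.17],0],
    [0,[0,0,-0.17],0]
  ]
}}

```text
t: 36.05
ee_pos: [0.556, -0.1811, 0.1945]
eef_rot: [-3.139, -0.001, 1.569]
ft_force: [0.7, 0.4, -0.6]
width: 0.0219
gripper_force: 59.0
```

```bash
python3 - <<'E'
from h import *
goto(.5205,-.040,.15,0)
snap('wrist','w10.png');tips('wrist',['tub','tub_rim'])
for _ in range(2):
  circ('wrist',.519,-.041,[(.0475,.08),(.043,.08)]);circ('wrist',.519,-.041,[(.0475,.08)])
for c in ('scene','side'):
  circ(c,.519,-.041,[(.0475,.08),(.043,.08)]);circ(c,.519,-.041,[(.043,.08)])
E
```

```text
shift [ 0.141  -0.0357  0.0447] turn -0.02 | at [ 0.556  -0.1811  0.1945] closing yaw -0.1 t 36.05 f [ 0.7  0.4 -0.6] w 0.0219
wrist tub [([0.416, -0.308, 0.002], 0.65)]
wrist tub_rim [([0.517, -0.041, 0.079], 0.92)]
wrist circle [ 0.5215 -0.0397] score 132.7
wrist circle [ 0.5215 -0.0397] score 67.7
wrist circle [ 0.5214 -0.0397] score 132.4
wrist circle [ 0.5216 -0.0397] score 67.7
scene circle [ 0.5075 -0.0397] score 181.1
scene circle [ 0.5073 -0.0401] score 92.2
side circle [ 0.5144 -0.0391] score 212.2
side circle [ 0.5147 -0.0386] score 107.6
```

View pics/w10.png

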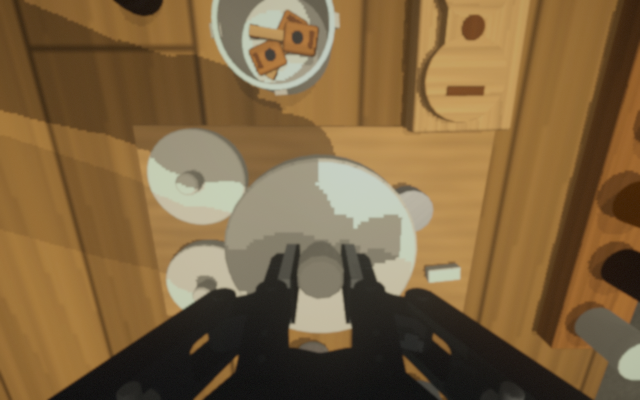

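The tub (px ~275,40) shows all the key-rings inside, and the lid is held level.

{"name": "play_rows", "arguments": {
  "increments": [
    [0,[0.04,-0.01,0],0],
    [0,[0.08,-0.02,0],0],
    [0,[0.12,-0.03,0],0],
    [0,[0.1413,-0.0353,0],0],
    [0,[0.1413,-0.0353,0.03],0],
    [0,[0.1413,-0.0353,0.06],0],
    [0,[0.1413,-0.0353,0.085],0],
    [0,[0.1413,-0.0353,0.085],0],
    [0,[0.1413,-0.0353,0.085],0],
    [0,[0.1413,-0.0353,0.085],0]
  ]
}}

```text
t: 37.85
ee_pos: [0.5223, -0.04, 0.1127]
eef_rot: [3.14, 0.0, 1.569]
ft_force: [0.7, -0.9, -0.7]
width: 0.0219
gripper_force: 59.0
```

```bash
python3 - <<'E'
from h import *
goto(.5215,-.0398,.0965,0)
E
```

```text
shift [ 0.0002 -0.0009  0.0162] turn -0.02 | at [ 0.5223 -0.04    0.1127] closing yaw -0.1 t 37.85 f [ 0.7 -0.9 -0.7] w 0.0219
```

{"name": "play_rows", "arguments": {
  "increments": [
    [0,[0,-0.0007,0.008],0],
    [0,[0,-0.0007,0.012],0],
    [0,[0,-0.0007,0.014],0],
    [0,[0,-0.0007,0.015],0],
    [0,[0,-0.0007,0.015],0],
    [0,[0,-0.0007,0.015],0]
  ]
}}

```text
t: 38.6
ee_pos: [0.5211, -0.0399, 0.1003]
eef_rot: [3.138, 0.0, 1.569]
ft_force: [-12.6, 0.2, 31.6]
width: 0.0218
gripper_force: 62.1
```

{"name": "play_rows", "arguments": {
  "increments": [
    [0,[0,0,-0.0023],0],
    [0,[0.0015,0,-0.0023],0],
    [0,[0.0011,0.0011,-0.0023],0],
    [0,[0,0.0015,-0.0023],0],
    [0,[-0.0011,0.0011,-0.0023],0],
    [0,[-0.0015,0,-0.0023],0],
    [0,[-0.0011,-0.0011,-0.0023],0],
    [0,[0,-0.0015,-0.0023],0],
    [0,[0.0011,-0.0011,-0.0023],0],
    [0,[0,0,-0.0015],0]
  ]
}}

```text
t: 39.85
ee_pos: [0.5212, -0.04, 0.1004]
eef_rot: [3.139, 0.0, 1.569]
ft_force: [-11.2, 3.6, 26.8]
width: 0.0218
gripper_force: 61.5
```

```bash
python3 - <<'E'
from h import *
goto(.5215,-.0398,.0965,0)
for c in ('scene','side'):
  circ(c,.519,-.041,[(.0475,.006),(.0475,.0)])
E
```

```text
shift [0.0002 0.0003 0.0039] turn -0.02 | at [ 0.5212 -0.04    0.1004] closing yaw -0.1 t 39.85 f [-11.2   3.6  26.8] w 0.0218
scene circle [ 0.4645 -0.0173] score 178.8
side circle [ 0.5194 -0.039 ] score 97.3
```

{"name": "play_rows", "arguments": {
  "increments": [
    [0,[0,0,-0.01],0],
    [0,[0,0,-0.05],0],
    [0,[0,0,-0.098],0],
    [0,[-0.05,0.012,-0.098],0],
    [0,[-0.1,0.024,-0.098],0],
    [0,[-0.1413,0.0355,-0.098],0],
    [0,[-0.1413,0.0355,-0.098],0],
    [0,[-0.1413,0.0355,-0.098],0]
  ]
}}

```text
t: 40.95
ee_pos: [0.5559, -0.1811, 0.1955]
eef_rot: [-3.141, -0.0, 1.568]
ft_force: [-0.7, -0.0, 0.1]
width: 0.0217
gripper_force: 59.0
```

```bash
python3 - <<'E'
from h import *
goto(.5566,-.1812,.0275,0)
circ('wrist',.519,-.041,[(.0475,.08),(.043,.08)])
circ('wrist',.556,-.181,[(.054,bot.sense()['ee_pos'][2]-.0045)])
E
```

```text
shift [-0.0002  0.0008  0.168 ] turn -0.02 | at [ 0.5559 -0.1811  0.1955] closing yaw -0.1 t 40.95 f [-0.7 -0.   0.1] w 0.0217
wrist circle [ 0.5215 -0.0396] score 133.3
wrist circle [ 0.5576 -0.1798] score 61.3
```

{"name": "play_rows", "arguments": {
  "increments": [
    [0,[0,0,0.06],0],
    [0,[0,0,0.12],0],
    [0,[0,0,0.155],0],
    [0,[0,0,0.168],0],
    [0,[0,0,0.168],0],
    [0.5,[0,0,0.168],0],
    [0.5,[0,0,0.168],0],
    [0.5,[0,0,0.12],0],
    [0.5,[0,0,0.06],0],
    [0.5,[0,0,0.01],0]
  ]
}}

```text
t: 42.3
ee_pos: [0.5564, -0.1814, 0.1891]
eef_rot: [3.139, 0.001, 1.569]
ft_force: [0.4, -0.4, -0.0]
width: 0.0427
gripper_force: 0.0
```

{"name": "play_rows", "arguments": {
  "increments": [
    [0.5,[0,-0.045,0],0],
    [0.5,[0,-0.09,0],0],
    [0.5,[0.003,-0.1355,0],0],
    [0.5,[0.003,-0.1355,0],0],
    [0.5,[0.003,-0.1355,0],0],
    [0.5,[0.003,-0.1355,0],0]
  ]
}}

```text
t: 43.05
ee_pos: [0.4214, -0.1781, 0.1859]
eef_rot: [3.141, 0.0, 1.569]
ft_force: [1.1, 0.4, 0.3]
width: 0.0428
gripper_force: 0.0
```

```bash
python3 - <<'E'
from h import *
circ('wrist',.42,-.176,[(.054,.022)])
circ('wrist',.556,-.181,[(.054,.022)])
circ('wrist',.519,-.041,[(.0475,.08),(.043,.08)])
goto(.420,-.176,.027,0)
snap('scene');tips('scene',['lid_a'],6)
E
```

```text
wrist circle [ 0.4205 -0.1747] score 94.4
wrist circle [ 0.5577 -0.1797] score 104.5
wrist circle [ 0.5218 -0.0398] score 134.2
shift [ 0.0019 -0.001   0.1585] turn -0.02 | at [ 0.4211 -0.178   0.1855] closing yaw -0.1 t 43.2 f [ 0.6 -0.6 -0.9] w 0.0429
scene lid_a [([0.421, -0.31, 0.006], 0.82), ([0.553, -0.306, 0.005], 0.81), ([0.561, -0.182, 0.006], 0.79), ([0.419, -0.175, 0.004], 0.7)]
```

{"name": "play_rows", "arguments": {
  "increments": [
    [0.5,[0.002,-0.0015,0.06],0],
    [0.5,[0.002,-0.0015,0.12],0],
    [0.5,[0.002,-0.0015,0.15],0],
    [0.5,[0.002,-0.0015,0.1595],0],
    [0.5,[0.002,-0.0015,0.1595],0],
    [0,[0.002,-0.0015,0.1595],0],
    [0,[0.002,-0.0015,0.1595],0],
    [0,[0.002,-0.0015,0.1595],0],
    [0.5,[0.002,-0.0015,0.1595],0],
    [0.5,[0.002,-0.0015,0.1595],0]
  ]
}}

```text
t: 44.55
ee_pos: [0.4193, -0.1761, 0.0266]
eef_rot: [3.141, 0.0, 1.569]
ft_force: [0.4, -1.1, 0.5]
width: 0.0429
gripper_force: 0.0
```

{"name": "play_rows", "arguments": {
  "increments": [
    [0.5,[0,0,0],-1.6],
    [0.5,[0,0,0],-3.2],
    [0.5,[0,0,0],-4.8],
    [0.5,[0,0,0],-6.4],
    [0.5,[0,0,0],-8.0],
    [0.5,[0,0,0],-9.6],
    [0.5,[0,0,0],-11.2],
    [0.5,[0,0,0],-12.8],
    [0.5,[0,0,0],-14.4],
    [0.5,[0,0,0],-15]
  ]
}}

```text
t: 45.8
ee_pos: [0.4191, -0.176, 0.0263]
eef_rot: [3.142, -0.0, -3.14]
ft_force: [0.1, 0.8, -0.1]
width: 0.0426
gripper_force: 0.0
```

{"name": "play_rows", "arguments": {
  "increments": [
    [0,[0,0,0],0],
    [0,[0,0,0],0],
    [0,[0,0,0],0],
    [0,[0,0,-0.03],0],
    [0,[0,0,-0.08],0],
    [0,[0,0,-0.12],0],
    [0,[0,0,-0.12],0],
    [0,[0,0,-0.12],0],
    [0,[0,0,-0.12],0]
  ]
}}

```text
t: 46.92
ee_pos: [0.4185, -0.1757, 0.1449]
eef_rot: [3.141, -0.002, 3.139]
ft_force: [0.3, 0.0, -0.8]
width: 0.0219
gripper_force: 58.8
```

```bash
python3 - <<'E'
from h import *
goto(.5212,-.0405,.113,90)
print(np.round(bot.sense()['joints'],2))
E
```

```text
shift [-0.1024  0.1354  0.0318] turn -0.02 | at [ 0.4185 -0.1757  0.1449] closing yaw 89.9 t 46.92 f [ 0.3  0.  -0.8] w 0.0219
[-0.4  -0.16 -0.23  1.5   0.   -0.4 ]
```

{"name": "play_rows", "arguments": {
  "increments": [
    [0,[-0.03,0.04,0],0],
    [0,[-0.06,0.08,0],0],
    [0,[-0.09,0.12,0],0],
    [0,[-0.102,0.1355,0],0],
    [0,[-0.102,0.1355,0],0],
    [0,[-0.102,0.1355,0.03],0],
    [0,[-0.102,0.1355,0.037],0],
    [0,[-0.102,0.1355,0.037],0],
    [0,[-0.102,0.1355,0.037],0]
  ]
}}

```text
t: 48.05
ee_pos: [0.5217, -0.0412, 0.1104]
eef_rot: [-3.141, 0.001, 3.139]
ft_force: [0.3, 0.5, -1.0]
width: 0.022
gripper_force: 58.9
```

```bash
python3 - <<'E'
from h import *
goto(.5212,-.0405,.0995,90)
E
```

```text
shift [0.0005 0.0007 0.0109] turn -0.03 | at [ 0.5217 -0.0412  0.1104] closing yaw 89.8 t 48.05 f [ 0.3  0.5 -1. ] w 0.022
```

{"name": "play_rows", "arguments": {
  "increments": [
    [0,[0.0004,0.0006,0.006],0],
    [0,[0.0004,0.0006,0.009],0],
    [0,[0.0004,0.0006,0.011],0],
    [0,[0.0004,0.0006,0.011],0],
    [0,[0.0004,0.0006,0.012],0],
    [0,[0.0004,0.0006,0.012],0]
  ]
}}

```text
t: 48.8
ee_pos: [0.5208, -0.0401, 0.0972]
eef_rot: [3.142, -0.001, 3.14]
ft_force: [-2.7, -0.2, 2.2]
width: 0.0217
gripper_force: 58.9
```

This lid sank past the rim level, so it is the fitting one. Pressing it home.

{"name": "play_rows", "arguments": {
  "increments": [
    [0,[0,0,0.002],0],
    [0,[0,0,0.003],0],
    [0,[0,0,0.004],0],
    [0,[0,0,0.005],0],
    [0,[0,0,0.006],0],
    [0,[0,0,0.007],0],
    [0,[0,0,0.008],0],
    [0,[0,0,0.009],0],
    [0,[0,0,0.0095],0],
    [0,[0,0,0.0095],0]
  ]
}}

```text
t: 50.05
ee_pos: [0.5214, -0.0402, 0.0895]
eef_rot: [-3.141, 0.002, 3.139]
ft_force: [-6.7, -0.2, 14.1]
width: 0.0216
gripper_force: 61.1
```

{"name": "play_rows", "arguments": {
  "increments": [
    [0,[0,0,0.001],0],
    [0,[0,0,0.001],0],
    [0,[0,0,-0.001],0],
    [0.5,[0,0,-0.001],0],
    [0.5,[0,0,-0.001],0],
    [0.5,[0,0,-0.001],0],
    [0.5,[0,0,-0.04],0],
    [0.5,[0,0,-0.09],0],
    [0.5,[0,0,-0.13],0],
    [0.5,[0,0,-0.13],0]
  ]
}}

```text
t: 51.3
ee_pos: [0.5223, -0.0402, 0.221]
eef_rot: [-3.141, 0.005, 3.139]
ft_force: [-0.5, -0.1, -0.4]
width: 0.0424
gripper_force: 0.0
```

```bash
python3 - <<'E'
from h import *
goto(.52,-.04,.2,90)
snap('wrist');tips('wrist',['lid_a','tub','guitar','sanding_block'],6)
circ('wrist',.521,-.04,[(.054,.085)]);circ('wrist',.521,-.04,[(.054,.091)])
for c in('scene','side'):
  im=snap(c,c+'_e.png');tips(c,['lid_a','tub','guitar','sanding_block','jar_front','wax_tin','eraser','tape_roll'],6)
u,v=proj('side',[.52,-.04,.05]);u,v=int(u),int(v)
cv2.imwrite('pics/crop.png',cv2.resize(im[max(v-70,0):v+70,u-100:u+100,::-1],None,fx=4,fy=4,interpolation=3))
E
```

```text
shift [0.0024 0.0002 0.021 ] turn -0.02 | at [ 0.5223 -0.0402  0.221 ] closing yaw 89.9 t 51.3 f [-0.5 -0.1 -0.4] w 0.0424
wrist lid_a [([0.42, -0.308, 0.003], 0.89), ([0.555, -0.178, 0.002], 0.88), ([0.555, -0.308, 0.006], 0.85), ([0.522, -0.04, 0.069], 0.79)]
wrist tub []
wrist guitar [([0.688, -0.032, 0.026], 0.87), ([0.635, 0.248, 0.01], 0.73)]
wrist sanding_block [([0.635, 0.25, 0.01], 0.76)]
wrist circle [ 0.5242 -0.0396] score 109.8
wrist circle [ 0.5223 -0.0401] score 81.1
scene lid_a [([0.421, -0.31, 0.006], 0.96), ([0.524, -0.039, 0.07], 0.84), ([0.558, -0.178, 0.008], 0.73), ([0.548, -0.304, 0.005], 0.71)]
scene tub [([0.521, -0.04, -0.006], 0.87)]
scene guitar [([0.69, -0.032, 0.033], 0.79), ([0.546, -0.439, 0.002], 0.45)]
scene sanding_block [([0.633, 0.254, 0.011], 0.79)]
scene jar_front [([0.383, 0.005, -0.002], 0.58), ([0.698, -0.013, 0.0], 0.53), ([0.708, -0.297, 0.004], 0.53)]
scene wax_tin [([0.655, -0.213, 0.006], 0.64)]
scene eraser [([0.707, -0.297, 0.007], 0.45)]
scene tape_roll [([0.558, -0.178, 0.004], 0.72), ([0.365, 0.235, 0.006], 0.61)]
side lid_a [([0.418, -0.308, 0.011], 0.84), ([0.549, -0.31, 0.008], 0.82), ([0.558, -0.18, 0.006], 0.75), ([0.521, -0.04, 0.067], 0.6)]
side tub [([0.522, -0.041, 0.001], 0.83)]
side guitar [([0.691, -0.031, 0.031], 0.79), ([0.654, -0.212, 0.004], 0.51)]
side sanding_block [([0.635, 0.251, 0.011], 0.69)]
side jar_front [([0.378, 0.006, 0.0], 0.7), ([0.532, 0.236, 0.0], 0.31)]
side wax_tin [([0.656, -0.216, 0.004], 0.76), ([0.546, -0.436, -0.004], 0.54), ([0.379, 0.005, -0.001], 0.31)]
side eraser [([0.705, -0.296, 0.007], 0.6)]
side tape_roll [([0.359, 0.236, 0.005], 0.68)]
```

View pics/crop.png

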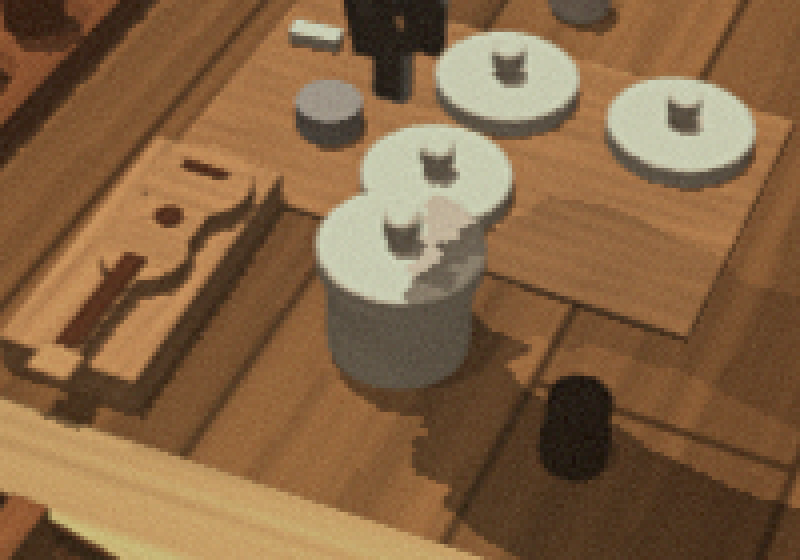

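The crop shows the lid seated level on the tub (px ~400,250), the other three lids flat knob up on the card, and the blank flat on the pine block.

```bash
python3 -c "
from bench import bot
print(bot.close_job())"
```

```text
the job is handed in; nothing more can be done
None
```

The job is handed in after about 51 s of the 210 s limit, with no verdict returned. By my measurements the blank is flat on the pine block, the sanding block is in its tray, and all three key-ring guitars found are in the upright tub. The second lid tried snapped home, with its lower edge about 69 mm up; the other three lids are flat and knob up. One thing could count against the run: the wrist read 41 N while I was reaching into the tub for the sanding block, and the limit for the gripper's body is 40 N.

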